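# Prop the tester display and load-test the battery

## Task

Load-test the battery. First open the battery tester's folding display until it stands 110 degrees open from its base (leaning back 20 degrees past upright), let go, and check for a second or two that it stays there; then tilt the control stick on the load unit well over to the right, as seen from the unit's front, hold it over for two seconds so that the load is applied, and let it spring back to the middle. Leave the small parts lying on the bench where they are.

Things in the scene. Friction and masses are not known exactly. Their poses are not given: they have to be found in the camera images.
- tester: Battery tester: a low black keypad base, 170 mm deep (x), 200 mm wide (y) and 50 mm high, fixed to the bench, with a folding display on top. Origin: centre of its underside, on the bench. Its front faces its own -x (towards the robot, but turned up to 15 degrees); +y is to the left of someone at its front.
- display (a joint): Opening angle of the display (rad): 0 = folded flat over the keypad with the screen down, 1.571 = upright, 1.920 = 110 degrees; it can go to 2.5. It starts 50 to 75 degrees open. The hinge is stiff (friction about 0.5 N m, about 4 to 6 N at the free edge) and the display stays where it is left.
- display_hinge (a point): Middle of the display's hinge axis, which runs along the tester's y, 66 mm behind the tester's origin and 66 mm above the bench. Its axes turn with the display: -x points from the hinge along the panel to the free edge, z out of the back of the panel (-z out of the screen).
- display_edge (a point): Middle of the display's free edge (rubber strip), 135 mm from the hinge axis, half-way through the panel. The panel is 190 mm wide and 18 mm thick (strip 20 mm), screen on the side that faces the keypad when shut. Axes as for display_hinge.
- load_unit: Load unit: grey steel box fixed to the bench, 180 mm deep (x), 200 mm wide (y), 100 mm high, a control stick in the middle of its top and a carrying handle over it. A black car battery, 175 mm high and 207 mm wide, stands fixed behind it (x = 117 to 294 mm). Origin: centre of its underside. Its front is its own -x (towards the robot, turned up to 15 degrees); right of its front is -y.
- handle_bar (a point): Middle of the load unit's carrying handle: a bare steel bar along the unit's y, 16 mm thick, 224 mm above the bench, straight above the stick; its uprights stand 90 mm to either side. It bars the stick from straight above: a gripper must come in tilted 30 to 45 degrees, from the front.
- stick_knob (a point): Centre of the stick's round black knob, 33 mm in diameter and 36 mm high, 165 mm above the bench and midway between the handle's uprights when the stick is centred. It swings about a pivot 55 mm below it.
- stick_side (a joint): Sideways tilt of the stick (rad): 0 = centred, positive = to the right (the load unit's -y), stops at +-0.40. A spring brings it back; holding it at the stop takes about 4.5 N at the knob. The load is applied while it is tilted right by more than 0.26.
- stick_fore (a joint): Fore-and-aft tilt of the same stick (rad): 0 = centred, positive = away from the front (the load unit's +x), same spring and stops.
- clamp: Bystander: loose brass clamp terminal, about 95 by 35 by 18 mm, lying in front of the tester. Origin at its underside.
- protector: Bystander: loose green plastic post protector, 64 mm across and 38 mm high, in front of the load unit. Origin at its underside.
- socket: Bystander: steel socket, 30 mm in diameter and 62 mm tall, standing between tester and load unit. Origin at its underside.
- side_bolt: Bystander: lead side-post bolt, 28 mm across and 48 mm tall, standing on its head at the right. Origin at its underside.
- brush: Bystander: terminal brush lying on its side at the right, 107 mm long, 38 mm thick. Origin at its underside.
- wrench: Bystander: steel wrench 160 mm long, lying along x at the left of the bench. Origin at its underside.

How it is judged:
On the way, in this order (a step that is already met when the one before it is completed fails the run):
1. the display stands at 110 degrees, within 6 degrees, and stays there for a second with nothing touching it, the stick still centred (value of joint display between 1.815 and 2.025 rad and contact force between each of the arm, the fingers and tester below 0.3 N and value of joint stick_side below 0.15 rad), for 1 s.
2. the stick is held over to the right (more than 0.26 rad, less than 0.15 rad fore or aft) for 1.5 s, with the display still at its angle (value of joint stick_side above 0.26 rad and value of joint stick_fore between -0.15 and 0.15 rad and value of joint display between 1.815 and 2.025 rad), for 1.5 s.
At the end, for the whole second after the job is handed in: The display stands still at 110 degrees (within 6 degrees), the stick has sprung back to the middle (within 0.06 rad both ways), and the small parts lie where they were (value of joint display between 1.815 and 2.025 rad and velocity of joint display between -0.02 and 0.02 rad/s and value of joint stick_side between -0.06 and 0.06 rad and value of joint stick_fore between -0.06 and 0.06 rad); the robot touches nothing.
It fails at once if the stick is tilted to the left by more than 0.2 rad, or fore or aft by more than 0.25 rad (value of joint stick_side below -0.2 rad or value of joint stick_fore above 0.25 rad or value of joint stick_fore below -0.25 rad).
It fails at once if one of the small parts on the bench is moved by more than 20 mm (distance of any of clamp, protector, socket, side_bolt, brush, wrench from where it was at the start of the episode above 0.02 m).
It also fails if it takes over 61 s, if anything falls off the work surface, if the arm or the gripper's body presses on something with over 40 N, if the wrist force passes 120 N, or if a joint passes its speed limit or range.

## Robot

A 6-joint arm with a two-finger parallel gripper is mounted at the origin on the work surface. World frame = base frame: x ahead of the robot, y to its left, z up, the work surface at z = 0. Lengths are in m, angles in rad, forces in N, time in s.
With the tool pointing down it reaches from about 0.425 to 0.95 m from the base axis. Payload 3.5 kg.
Tool frame: the origin (TCP) lies between the finger pads; the fingertips stand 11 mm ahead of it and the grasp point (between the pads) lies 8 mm behind it (robot.nose_length is the distance from the TCP to the fingertips, in m); z points along the fingers, y is the line along which they close (so a half turn about z gives the same grasp; the last joint's range is limited). The gripper opens to 85 mm and grips with 20 to 120 N. Pads are 22 mm wide; open, the fingers measure 114 mm over their backs; the gripper's body (76 mm by 85 mm) begins 54 mm behind the grasp point. The pads swing forward as they close: fully open they stand 13 mm farther back than shut.
Start: joints at [1.038, 0.286, 1.577, -0, 1.279, -0.15], TCP at [0.252, 0.626, 0.242] pointing down, gripper open.
Joint ranges: [-2.77, 2.77], [-0.9, 2.22], [0.21, 2.48], [-1.53, 4.67], [0.24, 2.81], [-2.84, 2.84]. Speed limits (rad/s): [2.79, 2.79, 3.14, 3.14, 3.14, 3.14].

## Interface

Orientations are given as a rotation vector (axis times angle).
In Python, from bench import robot gives the robot as it stands.
- The arm moves only by the tool step_arm, never from a script. Its argument "motion" is a list of rows, each a list of 3 entries, a list of its own where there are three numbers: the shift along the tool's x, y, z scaled (see below), then the turn, a rotation vector about the tool's x, y, z scaled (see below), then the opening, from -1 (shut) to 1 (fully open). A call has exactly 10 rows; each row shifts and turns the commanded pose from where the row before left it, along the tool's axes as they then stand; what a row does not reach is not made up. The controller multiplies each number of a shift by 30 mm and each number of a turn by 8 degrees. A row lasts 1/8 s, in which the tool goes at most 62.5 mm and 10.7 degrees, less where a joint would pass 70% of its speed; a pose out of reach is approached as far as the arm can. A call with a number of a shift or a turn outside -1 to 1 is refused whole. A call with a gripper value outside its range is refused whole. The fingers move at their own pace and stop on an object; "newtons" is the grip in N (left out, the last holds). Time passes only in rows, so rows that do not move let the fingers close, or fill a call up. It gives the time, the measured TCP pose, the force, the opening and the grip force at its end, in the units of the state.
- robot.get_obs(): the state, without advancing time (a new reading comes with each control period).
- robot.read_camera(name): name is "scene" or "top"; returns a dict with "pixels" (400x640x3 uint8, red, green, blue), "depth" (400x640 float32, m along the optical axis (not along the pixel's ray), 0 where there is no reading), "mtx" (3x3 intrinsics, pixels), "eye" and "attitude" of the camera in the world. Camera axes: x right, y down, z forward; pixel columns grow to the right and rows downward; lengths in m; the calibration is good to about 2 mm. A picture is of the moment at which its call begins.
- robot.close_job(): hands the job in; it is judged then, once.
Trained networks look in a picture, given as the dict that the camera call returned (one of the last four; its "shot" number tells which), for a name from the list of things; names that differ only in an ending like _2 or _b are one class to them, and where a whole thing is asked for, a point or a joint stands for the part that bears it (a point fixed in the world has none). Each returns a list of dicts, best first, with "score" (0 to 1); they miss things now and then, are a little off and sometimes report something else, mostly with a low value. They report only what shows in the picture. A call takes as long as a camera call.
- robot.find_in(picture, thing): "point" ([x, y, z] in m, in the coordinates of the camera as it stood for that picture, good to about 4 mm: the middle of the surface that is visible of it).
The state is a dict: "time": time; "q": joint angles; "qd": joint speeds; "joint_torque": joint torques, N m; "ee_pos": TCP position; "tcp_rot": TCP orientation; "wrist_force": force on the tool from outside, world axes, zero at the start; "torque": the same for the moment, N m; "opening": opening from 0.0 (shut) to 1.0 (fully open); "grasp_force": force on a finger pad.
Only numpy, scipy, OpenCV 4.12 (cv2) and the standard library are available. Lean on these libraries where they do the work, as an engineer would, in place of code of your own. Each camera call takes 0.05 s, during which the arm holds its last target. There are 200 camera calls.

## Working session

There is one attempt and no reset: what is moved stays moved. The work goes in short steps, Python scripts to look and compute and a tool call to move; the robot and the scene stay as the last step left them, time stands still between calls to the robot, and variables do not carry over. Pictures are saved under pics/ and viewed, at most 10 in all, crops included, and the job is handed in when it is done.

Besides the shell and the picture viewer there is one more tool, called in YAML: its name, and indented under it one key for each argument. step_arm: Moves the arm, as the interface text tells. Shifts and turns lie within -1 to 1; 1 stands for 30 mm of shift or 8 degrees of turn. Its arguments: {"type":"object","properties":{"motion":{"type":"array"},"newtons":{"type":"number"}},"required":["motion"]}

```bash
ls; mkdir -p pics
cat > h.py <<'E'
import numpy as np, cv2
from scipy.spatial.transform import Rotation as R
from bench import robot
def att(p):
    a=np.array(p["attitude"],float)
    return a if a.shape==(3,3) else R.from_rotvec(a).as_matrix()
def cloud(p):
    d=p["depth"];K=np.array(p["mtx"]);v,u=np.mgrid[:400,:640]
    c=np.stack([(u-K[0,2])/K[0,0]*d,(v-K[1,2])/K[1,1]*d,d],-1)
    return c@att(p).T+np.array(p["eye"])
def find(p,t):
    return [(round(r["score"],2),np.round(att(p)@np.array(r["point"])+np.array(p["eye"]),3)) for r in robot.find_in(p,t)[:2]]
def tool():
    o=robot.get_obs();return np.array(o["ee_pos"]),R.from_rotvec(o["tcp_rot"]),o
E
python3 - <<'E'
from h import *
print(robot.get_obs())
for n in("scene","top"):
    p=robot.read_camera(n);print(n,p["eye"],p["attitude"])
    cv2.imwrite(f"pics/{n}0.png",p["pixels"][:,:,::-1])
    np.save(f"{n}0.npy",cloud(p))
    for t in["tester","display","load_unit","handle_bar","stick_knob","clamp","protector","socket","side_bolt","brush","wrench"]:print(t,find(p,t))
E
```

```text
pics
{'time': 0.0, 'q': array([ 1.03801292e+00,  2.87193348e-01,  1.57818918e+00, -1.19887528e-05,
        1.27857346e+00, -1.49973613e-01]), 'qd': array([ 0.00065559,  0.00115352, -0.0001927 , -0.00107896, -0.00071635,
        0.00113044]), 'joint_torque': array([-5.73783564e-04, -4.05978763e+01, -2.92630523e+01, -1.53529345e-04,
        5.88890776e-03,  2.09003588e-06]), 'ee_pos': array([0.25176629, 0.62560996, 0.24092208]), 'tcp_rot': array([-0.59749714, -3.08345367,  0.00350327]), 'wrist_force': array([ 0.68180819,  0.07991609, -0.26792913]), 'torque': array([-0.00673181, -0.06898867,  0.03672309]), 'grasp_force': 0.0, 'opening': 0.997016014382885}
scene [0.80065735 0.45994845 1.11569329] [-0.81412258 -2.775759    0.76544556]
tester [(0.96, array([0.569, 0.22 , 0.103])), (0.45, array([ 0.699, -0.166,  0.147]))]
display [(0.65, array([0.574, 0.218, 0.143]))]
load_unit [(0.73, array([ 0.697, -0.164,  0.148]))]
handle_bar [(0.97, array([ 0.698, -0.165,  0.145]))]
stick_knob [(0.67, array([ 0.562, -0.184,  0.176]))]
clamp [(0.92, array([0.392, 0.212, 0.018])), (0.66, array([ 0.562, -
[... 271 characters left out ...]
84, array([0.506, 0.436, 0.009]))]
top [ 0.31605145 -0.0289895   1.0687576 ] [-2.11922272  2.10354765 -0.1858503 ]
tester [(0.74, array([0.535, 0.2  , 0.057]))]
display [(0.78, array([0.557, 0.206, 0.183]))]
load_unit [(0.87, array([ 0.671, -0.204,  0.158]))]
handle_bar []
stick_knob [(0.69, array([ 0.403, -0.135,  0.021]))]
clamp [(0.89, array([0.389, 0.213, 0.015])), (0.52, array([ 0.554, -0.184,  0.178]))]
protector [(0.58, array([ 0.402, -0.131,  0.021]))]
socket [(0.45, array([ 0.523, -0.006,  0.063]))]
side_bolt [(0.48, array([ 0.532, -0.411,  0.019]))]
brush [(0.73, array([ 0.362, -0.452,  0.032])), (0.24, array([ 0.668, -0.197,  0.156]))]
wrench [(0.67, array([0.5  , 0.428, 0.008]))]
```

View pics/scene0.png

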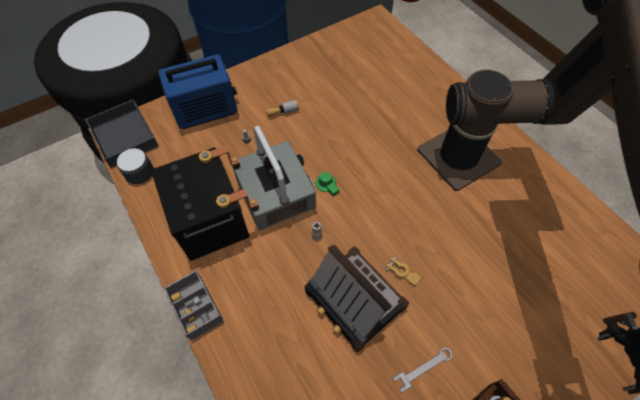

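View pics/top0.png

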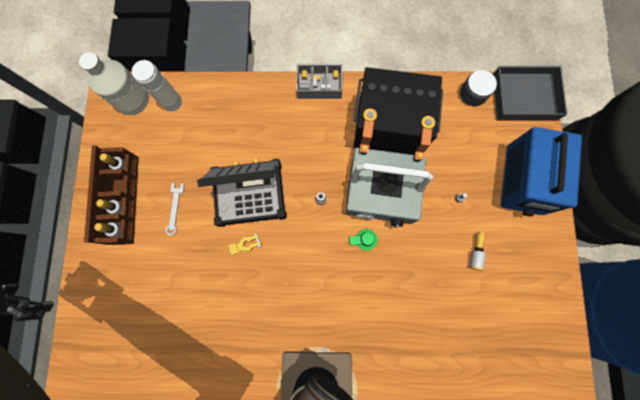

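The scene view shows the display half open near (355,290), with the load unit near (275,180), its handle from (260,130) to (285,200) and the battery behind. In the top view the tester is at (248,190) and the load unit at (388,185), with its handle bar running (358,170) to (430,178). Next I fit poses from the depth clouds.

Run:
```python
from h import *
S=np.load("scene0.npy").reshape(-1,3);T=np.load("top0.npy").reshape(-1,3)
def sel(P,x,y,z):return P[(P[:,0]>x[0])&(P[:,0]<x[1])&(P[:,1]>y[0])&(P[:,1]<y[1])&(P[:,2]>z[0])&(P[:,2]<z[1])]
def line(Q,name):
    m=Q.mean(0);u,s,v=np.linalg.svd(Q-m,full_matrices=False);print(name,len(Q),"mean",m.round(4),"dirs",v.round(3).tolist(),"sd",(s/np.sqrt(len(Q))).round(4))
    return m,v
for n,P in(("S",S),("T",T)):
    print("==",n)
    Q=sel(P,(.42,.72),(.07,.36),(.012,.3));
    r=cv2.minAreaRect(Q[:,:2].astype(np.float32));print("tester all rect",r)
    Q=sel(P,(.42,.72),(.07,.36),(.03,.06));print("tester base rect",len(Q),cv2.minAreaRect(Q[:,:2].astype(np.float32)))
    Q=sel(P,(.42,.75),(.07,.36),(.085,.3));line(Q,"panel");print("zmax",np.percentile(Q[:,2],[1,99]))
    Q=sel(P,(.42,.8),(-.35,-.03),(.198,.25));
    m,v=line(Q,"handle");t=(Q-m)@v[0];print("extent",t.min(),t.max(),"mid",m+v[0]*(t.min()+t.max())/2,"z",np.percentile(Q[:,2],[50,95]))
    Q=sel(P,(.42,.70),(-.35,-.03),(.09,.106));print("top rect",len(Q),cv2.minAreaRect(Q[:,:2].astype(np.float32)))
    Q=sel(P,(.5,.9),(-.38,-.0),(.165,.185));print("batt/knob z",len(Q),cv2.minAreaRect(Q[Q[:,0]>.64][:,:2].astype(np.float32)))
    k=sel(P,(.48,.63),(-.25,-.13),(.14,.19));print("knob",len(k),k.mean(0),k[:,2].max(), k.min(0),k.max(0))
```

```text
== S
tester all rect ((0.52952641248703, 0.20451316237449646), (0.21893548965454102, 0.2062850296497345), 7.96482515335083)
tester base rect 2049 ((0.5462539196014404, 0.20685359835624695), (0.18515461683273315, 0.2062850296497345), 7.96482515335083)
panel 3386 mean [0.5714 0.2149 0.1463] dirs [[0.131, -0.991, 0.004], [0.507, 0.064, -0.86], [-0.852, -0.115, -0.511]] sd [0.055  0.0377 0.0037]
zmax [0.08633728 0.19095089]
handle 401 mean [ 0.5589 -0.1707  0.2266] dirs [[0.128, 0.99, -0.053], [0.133, -0.07, -0.989], [0.983, -0.12, 0.14]] sd [0.0532 0.0075 0.0045]
extent -0.10821752433249401 0.07698833768326434 mid [ 0.55686704 -0.1861625   0.22746279] z [0.22968137 0.23344174]
top rect 3069 ((0.5759052634239197, -0.18884751200675964), (0.20685668289661407, 0.22178107500076294), 82.1830825805664)
batt/knob z 4870 ((0.7452492713928223, -0.21545350551605225), (0.21513420343399048, 0.204181969165802), 82.18494415283203)
knob 72 [ 0.56372009 -0.18398881  0.1732628 ] 0.1848434495464697 [ 0.55485913 -0.20087912  0.1557306 ] [ 0.5715688  -0.17236443  0.18484345]
== T
tester all rect ((0.5298809
[... 346 characters left out ...]
6  0.0371 0.0051]
zmax [0.08922487 0.19197223]
handle 527 mean [ 0.5544 -0.1857  0.2282] dirs [[-0.136, -0.991, 0.014], [-0.284, 0.025, -0.959], [-0.949, 0.134, 0.285]] sd [0.0538 0.007  0.004 ]
extent -0.09137924304119552 0.09597199469547182 mid [ 0.55407331 -0.18792563  0.22819096] z [0.23041257 0.23404669]
top rect 3754 ((0.5682024359703064, -0.19003641605377197), (0.20584209263324738, 0.21462607383728027), 82.71793365478516)
batt/knob z 4882 ((0.7450825572013855, -0.21484306454658508), (0.21041764318943024, 0.20435547828674316), 82.43692016601562)
knob 107 [ 0.55012656 -0.18653399  0.17764696] 0.18663061566776296 [ 0.53968693 -0.20369904  0.15807662] [ 0.56361327 -0.17284167  0.18663062]
```

step_arm:
  motion:
    - [[0,0,0],[0,0,-0.92],-1]
    - [[0,0,0],[0,0,-0.92],-1]
    - [[0,0,0],[0,0,-0.92],-1]
    - [[0,0,0],[0,0,-0.92],-1]
    - [[-0.38,-1,0],[0,0,0],-1]
    - [[-0.38,-1,0],[0,0,0],-1]
    - [[-0.38,-1,0],[0,0,0],-1]
    - [[-0.38,-1,0],[0,0,0],-1]
    - [[-0.38,-1,0],[0,0,0],-1]
    - [[-0.38,-1,0],[0,0,0],-1]
  newtons: 20

```text
time: 2.45
ee_pos: [0.3439, 0.4557, 0.2425]
tcp_rot: [-0.206, 3.135, 0.0]
wrist_force: [0.3, -0.0, 0.3]
opening: -0.0
grasp_force: 0.0
```

step_arm:
  motion:
    - [[-0.38,-1,0],[0,0,0],-1]
    - [[-0.38,-1,0],[0,0,0],-1]
    - [[-0.38,-1,0],[0,0,0],-1]
    - [[-0.38,-1,0],[0,0,0],-1]
    - [[-0.38,-1,0],[0,0,0],-1]
    - [[-0.38,-1,0],[0,0,0],-1]
    - [[-0.38,-1,0],[0,0,0],-1]
    - [[-0.38,-1,0],[0,0,0],-1]
    - [[-0.38,-1,0],[0,0,0],-1]
    - [[0,0,0],[0,0,0],-1]

```text
time: 3.7
ee_pos: [0.4812, 0.201, 0.2425]
tcp_rot: [-0.201, 3.135, -0.0]
wrist_force: [0.1, 0.5, -0.2]
opening: 0.004
grasp_force: 0.0
```

```bash
cat >> h.py <<'E'
def goal(p,yaw,tilt):
    """shift (units of 30 mm, present tool axes) and turn (units of 8 deg) to TCP p; yaw of thing, tilt forward, deg"""
    e,r,o=tool(); Z=R.from_euler('z',yaw,degrees=True)*R.from_matrix(np.diag([-1.,1,-1]))*R.from_euler('y',-tilt,degrees=True)
    print("t",round(o["time"],2),"ee",e.round(4),"q",np.round(o["q"],2),"F",np.round(o["wrist_force"],1),"open",round(o["opening"],2))
    print("turn rows",np.round((r.inv()*Z).as_rotvec(degrees=True)/8,2),"shift rows now",np.round(r.inv().apply(np.array(p)-e)/.03,2),"in goal axes",np.round(Z.inv().apply(np.array(p)-e)/.03,2))
E
python3 -c "
from h import *
goal([.485,.198,.165],7.5,0)"
```

```text
t 3.7 ee [0.4812 0.201  0.2425] q [ 0.2  -0.06  1.95 -0.    1.25 -1.5 ] F [ 0.1  0.5 -0.2] open 0.0
turn rows [-0.    0.   -0.02] shift rows now [-0.11 -0.11  2.58] in goal axes [-0.11 -0.11  2.58]
```

step_arm:
  motion:
    - [[0,0,0.86],[0,0,0],-1]
    - [[0,0,0.86],[0,0,0],-1]
    - [[0,0,0.86],[0,0,0],-1]
    - [[-0.6,0,0],[0,0,0],-1]
    - [[-0.6,0,0],[0,0,0],-1]
    - [[-0.5,0,0],[0,0,0],-1]
    - [[-0.5,0,0],[0,0,0],-1]
    - [[-0.5,0,0],[0,0,0],-1]
    - [[-0.5,0,0],[0,0,0],-1]
    - [[-0.5,0,0],[0,0,0],-1]

```text
time: 4.95
ee_pos: [0.5924, 0.2183, 0.1709]
tcp_rot: [-0.207, 3.13, 0.002]
wrist_force: [-4.8, -0.7, 5.6]
opening: -0.0
grasp_force: 3.0
```

```bash
cat >> h.py <<'E'
def disp(pic=None):
    H=np.array([.6037,.214,.066]);p=robot.read_camera("scene");P=cloud(p)
    if pic: cv2.imwrite(pic,p["pixels"][:,:,::-1])
    Y=R.from_euler('z',7.5,degrees=True);Q=Y.inv().apply((P.reshape(-1,3)-H))
    rad=np.hypot(Q[:,0],Q[:,2]);m=(np.abs(Q[:,1])<.09)&(rad>.035)&(rad<.155)&(Q[:,2]>.02)
    Q=Q[m];best=None
    for a in np.arange(50,130,.25):   # back face at z=+9 mm of the panel
        t=np.radians(a);n=Q[:,0]*np.sin(t)+Q[:,2]*np.cos(t)
        c=(np.abs(n-.0115)<.004).sum()
        if best is None or c>best[1]:best=(a,c)
    a=np.radians(best[0]);n=Q[:,0]*np.sin(a)+Q[:,2]*np.cos(a);G=Q[np.abs(n-.0115)<.007]
    k=np.linalg.svd(G-G.mean(0))[2][2] if len(G)<4000 else np.linalg.eigh(np.cov(G.T))[1][:,0]
    k*=np.sign(k[0]); print("display deg",best,"plane fit",np.degrees(np.arctan2(k[0],k[2])).round(2),len(G))
E
python3 -c "
from h import *
goal([.485,.198,.165],7.5,0);disp()"
```

```text
t 4.95 ee [0.5924 0.2183 0.1709] q [ 0.19  0.25  1.75  0.    1.13 -1.51] F [-4.8 -0.7  5.6] open -0.0
turn rows [0.01 0.04 0.01] shift rows now [ 3.64 -0.2   0.18] in goal axes [ 3.64 -0.2   0.2 ]
display deg (np.float64(93.0), np.int64(757)) plane fit 91.33 889
```

step_arm:
  motion:
    - [[-0.3,0,0],[0,0,0],-1]
    - [[-0.3,0,0],[0,0,0],-1]
    - [[-0.25,0,0],[0,0,0],-1]
    - [[0,0,0],[0,0,0],-1]
    - [[0,0,0],[0,0,0],-1]
    - [[0,0,0],[0,0,0],-1]
    - [[0,0,0],[0,0,0],-1]
    - [[0,0,0],[0,0,0],-1]
    - [[0,0,0],[0,0,0],-1]
    - [[0,0,0],[0,0,0],-1]

```text
time: 6.25
ee_pos: [0.6151, 0.2201, 0.1644]
tcp_rot: [0.206, -3.133, 0.0]
wrist_force: [-4.7, 0.6, -1.6]
opening: 0.002
grasp_force: 2.2
```

```bash
python3 -c "
from h import *
goal([.485,.198,.165],7.5,0);disp('pics/s1.png')"
```

```text
t 6.25 ee [0.6151 0.2201 0.1644] q [ 0.19  0.31  1.69  0.    1.14 -1.51] F [-4.7  0.6 -1.6] open 0.0
turn rows [-0.   -0.01  0.  ] shift rows now [ 4.4  -0.16 -0.01] in goal axes [ 4.4  -0.16 -0.02]
display deg (np.float64(106.5), np.int64(319)) plane fit 20.62 479
```

View pics/s1.png

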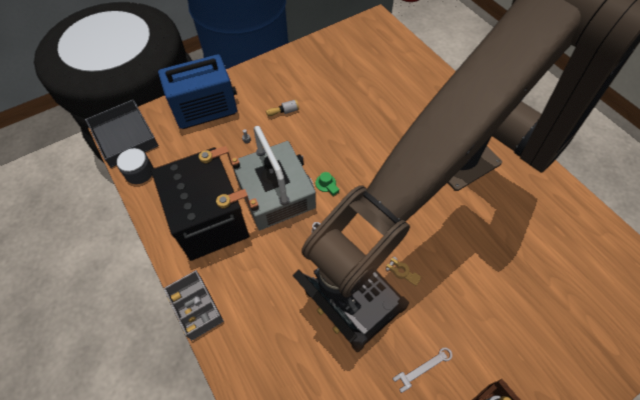

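The arm hides the display, which sits around (350,290). I'll back off to measure it.

step_arm:
  motion:
    - [[0.4,0,0],[0,0,0],-1]
    - [[1,0,0],[0,0,0],-1]
    - [[1,0,0],[0,0,0],-1]
    - [[1,0,0],[0,0,0],-1]
    - [[0.6,0,0],[0,0,0],-1]
    - [[0,0.8,-1],[0,0,0],-1]
    - [[0,0.8,-1],[0,0,0],-1]
    - [[0,1,-1],[0,0,0],-1]
    - [[0,1,0],[0,0,0],-1]
    - [[0,1,0],[0,0,0],-1]

```text
time: 7.55
ee_pos: [0.4801, 0.3424, 0.2575]
tcp_rot: [-0.205, 3.127, 0.003]
wrist_force: [-0.4, -0.0, -0.5]
opening: -0.002
grasp_force: 0.0
```

```bash
cat >> h.py <<'E'
def disp2():
    H=np.array([.6037,.214,.066]);Y=R.from_euler('z',7.5,degrees=True)
    for nm in("scene","top"):
        P=cloud(robot.read_camera(nm)).reshape(-1,3);P=P[np.isfinite(P).all(1)]
        Q=Y.inv().apply(P-H);Q=Q[(np.abs(Q[:,1])<.085)&(np.hypot(Q[:,0],Q[:,2])<.16)&(Q[:,2]>.03)]
        v=np.polyfit(Q[:,2],Q[:,0],1)  # x = v0*z+v1
        r=Q[:,0]-np.polyval(v,Q[:,2]);g=abs(r)<2*np.std(r)+1e-4;G=Q[g];v=np.polyfit(G[:,2],G[:,0],1)
        w,E=np.linalg.eigh(np.cov(G.T));k=E[:,0]*np.sign(E[0,0])
        print(nm,len(G),"line deg",round(90+np.degrees(np.arctan(v[0])),2),"plane deg",round(np.degrees(np.arctan2(k[0],k[2])),2),"sd",round(w[0]**.5,4),"off",round(G.mean(0)@k,4),"ymis",round(k[1],3),"zmax",Q[:,2].max().round(4))
E
python3 -c "
from h import *
goal([.485,.198,.165],7.5,0);disp();disp2()
p=robot.read_camera('top');cv2.imwrite('pics/t1.png',p['pixels'][:,:,::-1])"
```

```text
t 7.55 ee [0.4801 0.3424 0.2575] q [ 0.45  0.08  1.78 -0.    1.27 -1.25] F [-0.4 -0.  -0.5] open -0.0
turn rows [ 0.01  0.05 -0.  ] shift rows now [ 0.49 -4.8   3.07] in goal axes [ 0.47 -4.79  3.08]
display deg (np.float64(104.0), np.int64(317)) plane fit 16.59 550
scene 1114 line deg 115.15 plane deg 115.95 sd 0.0052 off -0.0172 ymis 0.001 zmax 0.1361
top 1892 line deg 110.62 plane deg 110.74 sd 0.0025 off -0.0102 ymis 0.001 zmax 0.1355
```

View pics/t1.png

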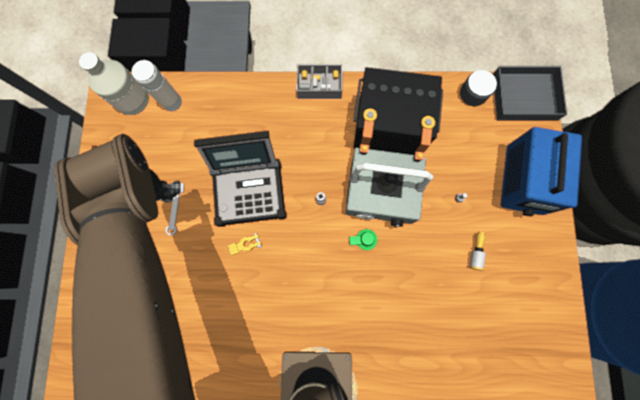

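The top view shows the display open at (235,150) and the parts undisturbed. I'll check the profile more carefully.

```bash
python3 -c "
from h import *
H=np.array([.6037,.214,.066]);Y=R.from_euler('z',7.5,degrees=True)
for nm in('scene','top'):
    P=cloud(robot.read_camera(nm)).reshape(-1,3);Q=Y.inv().apply(P-H);Q=Q[(abs(Q[:,1])<.085)&(np.hypot(Q[:,0],Q[:,2])<.17)]
    print(nm)
    for a in np.arange(.0,.14,.01):
        s=Q[(Q[:,2]>a)&(Q[:,2]<a+.01)][:,0]
        if len(s)>5:print(round(a+.005,3),len(s),np.percentile(s,[5,50,95]).round(4))
"
```

```text
scene
0.005 44 [-0.0066 -0.0051 -0.0041]
0.025 10 [-0.0008 -0.0001  0.0012]
0.035 26 [0.0015 0.0025 0.0043]
0.045 42 [0.0044 0.0066 0.0079]
0.055 37 [0.0075 0.0095 0.0112]
0.065 32 [0.0113 0.0128 0.0144]
0.075 42 [0.0146 0.0165 0.0179]
0.085 38 [0.0181 0.0198 0.0215]
0.095 44 [0.0215 0.0228 0.0245]
0.105 55 [0.0251 0.0268 0.0287]
0.115 53 [0.0287 0.0304 0.0317]
0.125 523 [0.0353 0.0477 0.0541]
0.135 252 [0.0356 0.04   0.0475]
top
0.005 147 [-0.0066 -0.0039  0.0001]
0.015 93 [-0.0034 -0.0004  0.001 ]
0.025 108 [-0.0004  0.001   0.0032]
0.035 131 [0.0011 0.0036 0.006 ]
0.045 149 [0.0042 0.0068 0.0092]
0.055 145 [0.0083 0.0104 0.013 ]
0.065 144 [0.0114 0.0138 0.016 ]
0.075 153 [0.0144 0.0169 0.0194]
0.085 172 [0.0177 0.0204 0.0232]
0.095 153 [0.0213 0.0236 0.0263]
0.105 184 [0.0243 0.0272 0.03  ]
0.115 200 [0.0285 0.0313 0.034 ]
0.125 384 [0.0332 0.0448 0.054 ]
0.135 198 [0.0351 0.0395 0.0463]
```

Both cameras give a slope of about 19.2°, so the display stands at about 109°, within tolerance. Now across to the load unit.

step_arm:
  motion:
    - [[0.18,-1,-0.3],[0,0,0],-1]
    - [[0.18,-1,-0.3],[0,0,0],-1]
    - [[0.18,-1,-0.3],[0,0,0],-1]
    - [[0.18,-1,0],[0,0,0],-1]
    - [[0.18,-1,0],[0,0,0],-1]
    - [[0.18,-1,0],[0,0,0],-1]
    - [[0.18,-1,0],[0,0,0],-1]
    - [[0.18,-1,0],[0,0,0],-1]
    - [[0.18,-1,0],[0,0,0],-1]
    - [[0.18,-1,0],[0,0,0],-1]

```text
time: 9.1
ee_pos: [0.4642, 0.0349, 0.2822]
tcp_rot: [-0.203, 3.134, -0.001]
wrist_force: [0.0, -0.2, -0.1]
opening: -0.002
grasp_force: 0.0
```

step_arm:
  motion:
    - [[0.18,-1,0],[0,0,0],0.18]
    - [[0.18,-1,0],[0,0,0],0.18]
    - [[0.18,-1,0],[0,0,0],0.18]
    - [[0.18,-1,0],[0,0,0],0.18]
    - [[0.18,-1,0],[0,0,0],0.18]
    - [[0.18,-1,0],[0,0,0],0.18]
    - [[0.18,-1,0],[0,0,0],0.18]
    - [[0,0,0],[0,0,0.95],0.18]
    - [[0,0,0],[0,0,0.95],0.18]
    - [[0,0,0],[0,0,0],0.18]

```text
time: 10.35
ee_pos: [0.4539, -0.1772, 0.282]
tcp_rot: [0.211, 3.134, -0.001]
wrist_force: [-0.6, -0.2, 0.3]
opening: 0.591
grasp_force: 0.0
```

```bash
python3 -c "
from h import *
goal([.458,-.173,.264],-7.7,45);disp2()"
```

```text
t 10.35 ee [ 0.4539 -0.1772  0.282 ] q [-0.58 -0.17  1.98 -0.    1.33 -2.02] F [-0.6 -0.2  0.3] open 0.59
turn rows [-0.   -5.62  0.  ] shift rows now [-0.12  0.16  0.6 ] in goal axes [0.34 0.16 0.51]
scene 1122 line deg 115.19 plane deg 116.01 sd 0.0053 off -0.0173 ymis 0.001 zmax 0.135
top 1892 line deg 110.6 plane deg 110.72 sd 0.0025 off -0.0102 ymis 0.002 zmax 0.1353
```

step_arm:
  motion:
    - [[0,0,0],[0,-0.94,0],0.18]
    - [[0,0,0],[0,-0.94,0],0.18]
    - [[0,0,0],[0,-0.94,0],0.18]
    - [[0,0,0],[0,-0.94,0],0.18]
    - [[0,0,0],[0,-0.94,0],0.18]
    - [[0,0,0],[0,-0.94,0],0.18]
    - [[0.34,0.16,0.5],[0,0,0],0.18]
    - [[0,0,0],[0,0,0],0.18]
    - [[0,0,0],[0,0,0],0.18]
    - [[0,0,0],[0,0,0],0.18]

```text
time: 11.7
ee_pos: [0.4588, -0.1724, 0.2654]
tcp_rot: [0.157, 2.349, -0.067]
wrist_force: [-0.2, 0.6, 0.6]
opening: 0.586
grasp_force: 0.0
```

```bash
python3 -c "
from h import *
goal([.458,-.173,.264],-7.7,45);goal([.556,-.186,.165],-7.7,45)
p=robot.read_camera('top');cv2.imwrite('pics/t2.png',cv2.resize(p['pixels'][100:260,280:500,::-1],None,fx=3,fy=3))"
```

```text
t 11.7 ee [ 0.4588 -0.1724  0.2654] q [-0.79 -0.55  2.41  0.7   0.73 -2.63] F [-0.2  0.6  0.6] open 0.59
turn rows [-0.    0.02  0.01] shift rows now [ 0.05 -0.02  0.01] in goal axes [ 0.05 -0.02  0.02]
t 11.7 ee [ 0.4588 -0.1724  0.2654] q [-0.79 -0.55  2.41  0.7   0.73 -2.63] F [-0.2  0.6  0.6] open 0.59
turn rows [-0.    0.02  0.01] shift rows now [ 0.07 -0.01  4.68] in goal axes [ 0.05 -0.02  4.68]
```

View pics/t2.png

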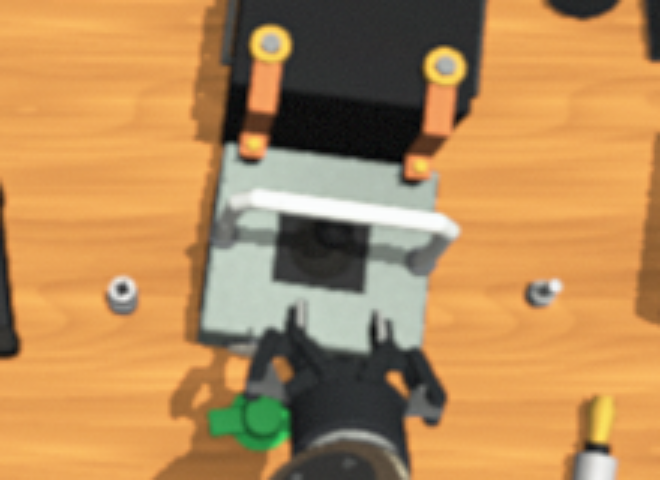

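The close top view shows the open fingers at (300,310) and (378,320), lined up with the stick at (325,235) under the bar. Now inserting.

step_arm:
  motion:
    - [[0,0,0.7],[0,0,0],0.18]
    - [[0,0,0.7],[0,0,0],0.18]
    - [[0,0,0.7],[0,0,0],0.18]
    - [[0,0,0.6],[0,0,0],0.18]
    - [[0,0,0.5],[0,0,0],0.18]
    - [[0,0,0.5],[0,0,0],0.18]
    - [[0,0,0.4],[0,0,0],0.18]
    - [[0,0,0.4],[0,0,0],0.18]
    - [[0,0,0],[0,0,0],0.18]
    - [[0,0,0],[0,0,0],0.18]

```text
time: 13.0
ee_pos: [0.5541, -0.1827, 0.1729]
tcp_rot: [0.162, 2.356, -0.068]
wrist_force: [-0.1, -0.1, -0.2]
opening: 0.592
grasp_force: 0.0
```

```bash
python3 -c "
from h import *
goal([.556,-.186,.165],-7.7,45)
for n in('top','scene'):
    p=robot.read_camera(n);a,b=((100,280) if n=='top' else (100,210));cv2.imwrite('pics/'+n+'3.png',cv2.resize(p['pixels'][a:a+130,b:b+170,::-1],None,fx=4,fy=4))"
```

```text
t 13.0 ee [ 0.5541 -0.1827  0.1729] q [-0.63 -0.13  2.29  0.95  0.42 -2.84] F [-0.1 -0.1 -0.2] open 0.59
turn rows [-0.02 -0.03 -0.01] shift rows now [ 0.13 -0.1   0.24] in goal axes [ 0.13 -0.1   0.24]
```

View pics/scene3.png

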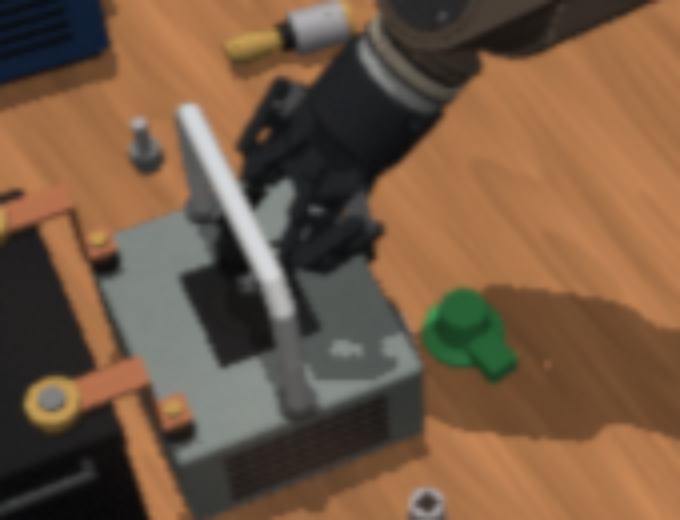

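View pics/top3.png

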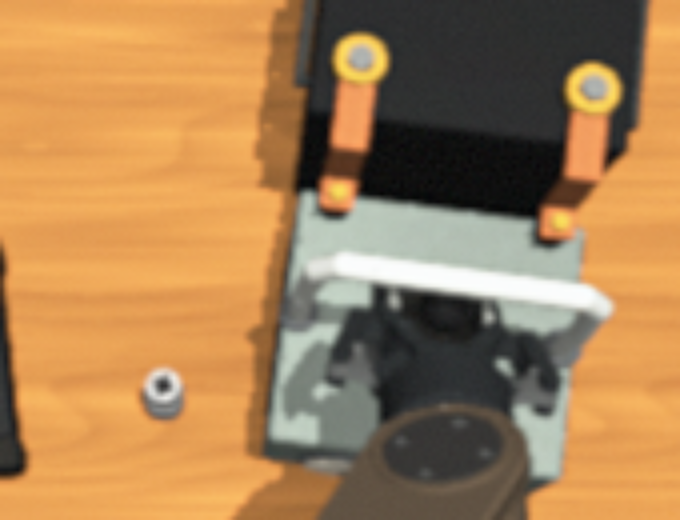

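The fingers straddle the knob at about (440,315) in the top crop, and the bar is clear. q6 is at its limit (-2.84), so I'll yaw the tool about 8° clockwise to relieve it before pushing.

step_arm:
  motion:
    - [[0,0,0],[0.24,0,0.24],0.18]
    - [[0,0,0],[0.24,0,0.24],0.18]
    - [[0,0,0],[0.24,0,0.24],0.18]
    - [[0,-0.05,0.1],[0,0,0],0.18]
    - [[0,-0.05,0.05],[0,0,0],0.18]
    - [[0,0,0],[0,0,0],0.18]
    - [[0,0,0],[0,0,0],0.18]
    - [[0,0,0],[0,0,0],0.18]
    - [[0,0,0],[0,0,0],0.18]
    - [[0,0,0],[0,0,0],0.18]

```text
time: 14.35
ee_pos: [0.5563, -0.1865, 0.1695]
tcp_rot: [0.33, 2.342, -0.137]
wrist_force: [0.3, 0.4, -0.2]
opening: 0.591
grasp_force: 0.0
```

```bash
python3 -c "
from h import *
goal([.556,-.186,.165],-15.7,45);print(tool()[2]['q'])
Z=R.from_euler('z',-7.7,degrees=True);e,r,o=tool();print('shift rows per 10mm right:',r.inv().apply(Z.apply([0,-.01,0]))/.03)
p=robot.read_camera('top');P=cloud(p).reshape(-1,3);H=np.array([.556,-.186,0]);Q=Z.inv().apply(P-H);k=(abs(Q[:,0])<.022)&(abs(Q[:,1])<.06)&(Q[:,2]<.19)&(Q[:,2]>.14);print(np.histogram(Q[k][:,1],np.arange(-.06,.0601,.005)))
"
```

```text
t 14.35 ee [ 0.5563 -0.1865  0.1695] q [-0.58 -0.12  2.29  0.8   0.3  -2.57] F [ 0.3  0.4 -0.2] open 0.59
turn rows [-0.04 -0.03 -0.02] shift rows now [0.11 0.01 0.1 ] in goal axes [0.12 0.01 0.1 ]
[-0.58344019 -0.12038596  2.29360273  0.79783468  0.29706013 -2.56577956]
shift rows per 10mm right: [-0.03409942 -0.32980275  0.03432912]
(array([ 0,  0,  0,  0,  6,  3,  9, 10,  5, 13, 19, 21, 19, 18, 12,  0,  0,
        1,  4,  5,  1,  0,  0,  0]), array([-6.00000000e-02, -5.50000000e-02, -5.00000000e-02, -4.50000000e-02,
       -4.00000000e-02, -3.50000000e-02, -3.00000000e-02, -2.50000000e-02,
       -2.00000000e-02, -1.50000000e-02, -1.00000000e-02, -5.00000000e-03,
       -2.77555756e-17,  5.00000000e-03,  1.00000000e-02,  1.50000000e-02,
        2.00000000e-02,  2.50000000e-02,  3.00000000e-02,  3.50000000e-02,
        4.00000000e-02,  4.50000000e-02,  5.00000000e-02,  5.50000000e-02,
        6.00000000e-02]))
```

step_arm:
  motion:
    - [[0,0,0],[0,0.4,0],0.18]
    - [[0,0,0],[0,0.4,0],0.18]
    - [[-0.02,-0.2,0.02],[0,0,0],0.18]
    - [[-0.02,-0.2,0.02],[0,0,0],0.18]
    - [[-0.02,-0.2,0.02],[0,0,0],0.18]
    - [[-0.02,-0.15,0.02],[0,0,0],0.18]
    - [[-0.01,-0.1,0.01],[0,0,0],0.18]
    - [[0,0,0],[0,0,0],0.18]
    - [[0,0,0],[0,0,0],0.18]
    - [[0,0,0],[0,0,0],0.18]

```text
time: 15.65
ee_pos: [0.5529, -0.2118, 0.1691]
tcp_rot: [0.345, 2.452, -0.121]
wrist_force: [0.6, 2.6, 2.4]
opening: 0.588
grasp_force: 1.5
```

```bash
cat > k.py <<'E'
from h import *
goal([.556,-.186,.165],-15.7,39)
Z=R.from_euler('z',-7.7,degrees=True)
H=np.array([.556,-.186,0])
e=tool()[0];print("tcp rel",Z.inv().apply(e-H).round(4))
P=cloud(robot.read_camera('top')).reshape(-1,3);Q=Z.inv().apply(P-H);k=(abs(Q[:,0])<.025)&(abs(Q[:,1])<.07)&(Q[:,2]<.19)&(Q[:,2]>.14)
Q=Q[k]
for y in np.arange(-.07,.03,.005):
    s=Q[(Q[:,1]>=y)&(Q[:,1]<y+.005)]
    if len(s):print(round(y,3),len(s),"zmax",s[:,2].max().round(3),"x",s[:,0].min().round(3),s[:,0].max().round(3))
E
python3 k.py
```

```text
t 15.65 ee [ 0.5529 -0.2118  0.1691] q [-0.62 -0.09  2.23  0.54  0.42 -2.35] F [0.6 2.6 2.4] open 0.59
turn rows [-0.03 -0.08 -0.03] shift rows now [0.19 0.86 0.02] in goal axes [0.19 0.86 0.02]
tcp rel [ 0.0004 -0.026   0.1691]
-0.065 4 zmax 0.187 x -0.007 0.0
-0.06 5 zmax 0.189 x -0.007 0.005
-0.055 9 zmax 0.188 x -0.005 0.006
-0.05 5 zmax 0.185 x -0.009 -0.005
-0.035 5 zmax 0.175 x -0.007 0.005
-0.03 13 zmax 0.18 x -0.011 0.006
-0.025 14 zmax 0.182 x -0.012 0.006
-0.02 12 zmax 0.184 x -0.011 0.004
-0.015 11 zmax 0.184 x -0.007 0.003
-0.01 9 zmax 0.18 x -0.002 0.006
-0.005 4 zmax 0.177 x 0.0 0.007
0.005 2 zmax 0.189 x 0.001 0.001
0.01 3 zmax 0.187 x 0.0 0.007
```

step_arm:
  motion:
    - [[-0.01,-0.12,0.01],[0,0,0],0.18]
    - [[0,0,0],[0,0,0],0.18]
    - [[0,0,0],[0,0,0],0.18]
    - [[0,0,0],[0,0,0],0.18]
    - [[0,0,0],[0,0,0],0.18]
    - [[0,0,0],[0,0,0],0.18]
    - [[0,0,0],[0,0,0],0.18]
    - [[0,0,0],[0,0,0],0.18]
    - [[0,0,0],[0,0,0],0.18]
    - [[0,0,0],[0,0,0],0.18]

```text
time: 16.95
ee_pos: [0.5523, -0.2157, 0.169]
tcp_rot: [0.345, 2.452, -0.122]
wrist_force: [0.4, 4.3, 2.8]
opening: 0.59
grasp_force: 1.8
```

```bash
python3 k.py
```

```text
t 16.95 ee [ 0.5523 -0.2157  0.169 ] q [-0.63 -0.08  2.22  0.55  0.42 -2.36] F [0.4 4.3 2.8] open 0.59
turn rows [-0.03 -0.08 -0.03] shift rows now [0.2  0.98 0.01] in goal axes [0.2  0.98 0.01]
tcp rel [ 0.0003 -0.0299  0.169 ]
-0.07 2 zmax 0.188 x -0.01 -0.003
-0.065 5 zmax 0.187 x -0.007 0.005
-0.06 6 zmax 0.189 x -0.004 0.005
-0.055 9 zmax 0.186 x -0.011 0.001
-0.035 12 zmax 0.18 x -0.01 0.004
-0.03 12 zmax 0.18 x -0.01 0.007
-0.025 15 zmax 0.182 x -0.012 0.005
-0.02 11 zmax 0.184 x -0.008 0.003
-0.015 8 zmax 0.182 x -0.002 0.005
-0.01 4 zmax 0.176 x -0.002 0.009
0.0 1 zmax 0.188 x 0.001 0.001
0.005 3 zmax 0.189 x 0.0 0.003
```

step_arm:
  motion:
    - [[0,-0.04,0],[0,0,0],0.18]
    - [[0,0,0],[0,0,0],0.18]
    - [[0,0,0],[0,0,0],0.18]
    - [[0,0,0],[0,0,0],0.18]
    - [[0,0,0],[0,0,0],0.18]
    - [[0,0,0],[0,0,0],0.18]
    - [[0,0,0],[0,0,0],0.18]
    - [[0,0,0],[0,0,0],0.18]
    - [[0,0,0],[0,0,0],0.18]
    - [[0,0,0],[0,0,0],0.18]

```text
time: 18.25
ee_pos: [0.5519, -0.2168, 0.169]
tcp_rot: [0.345, 2.452, -0.122]
wrist_force: [0.4, 3.9, 3.4]
opening: 0.591
grasp_force: 2.0
```

step_arm:
  motion:
    - [[0,0,0],[0,0,0],0.18]
    - [[0,0,0],[0,0,0],0.18]
    - [[0,0,0],[0,0,0],0.18]
    - [[0,0,0],[0,0,0],0.18]
    - [[0,0,0],[0,0,0],0.18]
    - [[0,0,0],[0,0,0],0.18]
    - [[0,0,0],[0,0,0],0.18]
    - [[0,0,0],[0,0,0],0.18]
    - [[0,0,0],[0,0,0],0.18]
    - [[0,0,0],[0,0,0],0.18]

```text
time: 19.5
ee_pos: [0.5519, -0.2168, 0.1689]
tcp_rot: [0.345, 2.452, -0.122]
wrist_force: [0.2, 3.8, 2.6]
opening: 0.594
grasp_force: 2.0
```

step_arm:
  motion:
    - [[0.02,0.2,-0.02],[0,0,0],0.18]
    - [[0.02,0.2,-0.02],[0,0,0],0.18]
    - [[0.02,0.2,-0.02],[0,0,0],0.18]
    - [[0.02,0.2,-0.02],[0,0,0],0.18]
    - [[0.02,0.2,-0.02],[0,0,0],0.18]
    - [[0,0,0],[0,0,0],0.18]
    - [[0,0,0],[0,0,0],0.18]
    - [[0,0,0],[0,0,0],0.18]
    - [[0,0,0],[0,0,0],0.18]
    - [[0,0,0],[0,0,0],0.18]

```text
time: 20.75
ee_pos: [0.5562, -0.1869, 0.1694]
tcp_rot: [0.346, 2.452, -0.122]
wrist_force: [-0.7, -0.3, -0.1]
opening: 0.59
grasp_force: 0.0
```

```bash
python3 k.py
```

```text
t 20.75 ee [ 0.5562 -0.1869  0.1694] q [-0.57 -0.1   2.24  0.48  0.4  -2.25] F [-0.7 -0.3 -0.1] open 0.59
turn rows [-0.03 -0.08 -0.03] shift rows now [0.1  0.03 0.11] in goal axes [0.1  0.03 0.11]
tcp rel [ 0.0003 -0.0009  0.1694]
-0.04 5 zmax 0.186 x -0.008 0.0
-0.035 4 zmax 0.188 x -0.009 0.003
-0.03 10 zmax 0.186 x -0.005 0.005
-0.025 2 zmax 0.19 x -0.011 -0.006
-0.02 5 zmax 0.178 x -0.01 0.003
-0.015 12 zmax 0.183 x -0.011 0.004
-0.01 15 zmax 0.185 x -0.012 0.004
-0.005 14 zmax 0.186 x -0.011 0.003
0.0 15 zmax 0.184 x -0.012 0.004
0.005 16 zmax 0.186 x -0.012 0.008
0.01 8 zmax 0.179 x -0.006 0.006
```

Stick is centred with no contact; now withdrawing along the tool axis.

step_arm:
  motion:
    - [[0,0,-0.5],[0,0,0],0.18]
    - [[0,0,-0.5],[0,0,0],0.18]
    - [[0,0,-0.6],[0,0,0],0.18]
    - [[0,0,-0.6],[0,0,0],0.18]
    - [[0,0,-0.6],[0,0,0],0.18]
    - [[0,0,-0.6],[0,0,0],0.18]
    - [[0,0,-0.6],[0,0,0],0.18]
    - [[0,0,-0.5],[0,0,0],0.18]
    - [[0,0,0],[0,0,0],0.18]
    - [[0,0,0],[0,0,0],0.18]

```text
time: 22.05
ee_pos: [0.4757, -0.1635, 0.2748]
tcp_rot: [0.345, 2.453, -0.121]
wrist_force: [-0.4, 0.1, -0.1]
opening: 0.59
grasp_force: 0.0
```

Run:
```python
exec(open('k.py').read())
disp2()
p=robot.read_camera("top");cv2.imwrite("pics/t5.png",p["pixels"][:,:,::-1])
for t in["clamp","protector","socket","side_bolt","brush","wrench"]:print(t,find(p,t)[:1])
```

```text
t 22.05 ee [ 0.4757 -0.1635  0.2748] q [-0.64 -0.48  2.32  0.35  0.7  -2.13] F [-0.4  0.1 -0.1] open 0.59
turn rows [-0.03 -0.09 -0.03] shift rows now [0.09 0.02 4.59] in goal axes [0.14 0.   4.59]
tcp rel [-0.0826  0.0116  0.2748]
-0.02 5 zmax 0.179 x -0.006 0.003
-0.015 13 zmax 0.182 x -0.012 0.004
-0.01 19 zmax 0.184 x -0.015 0.004
-0.005 22 zmax 0.186 x -0.017 0.004
0.0 20 zmax 0.184 x -0.014 0.003
0.005 16 zmax 0.184 x -0.013 0.003
0.01 11 zmax 0.176 x -0.01 0.007
scene 1117 line deg 115.13 plane deg 115.93 sd 0.0052 off -0.0171 ymis 0.0 zmax 0.1364
top 1891 line deg 110.74 plane deg 110.87 sd 0.0025 off -0.0104 ymis 0.001 zmax 0.1351
clamp [(0.72, array([0.584, 0.208, 0.058]))]
protector []
socket []
side_bolt [(0.41, array([ 0.533, -0.412,  0.018]))]
brush [(0.94, array([ 0.364, -0.454,  0.031]))]
wrench [(0.79, array([0.502, 0.426, 0.005]))]
```

View pics/t5.png

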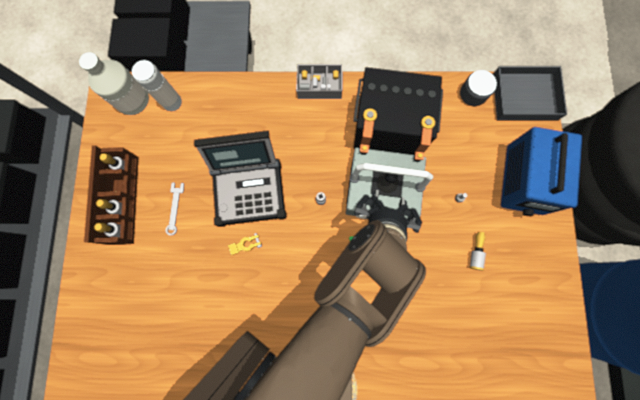

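The display stands open at (235,150), the stick is centred, and the visible parts are where they were. The arm hides the protector in this view and is clear of everything. Handing in.

```bash
python3 -c "
from h import *
print(robot.close_job())"
```

```text
the job is handed in; nothing more can be done
None
```

I handed the job in at about 22 s: the display measured about 109–111° open, the stick was held right for over 2.5 s (about 0.36 rad, estimated) and sprang back to centre, and no small part was seen to move (the arm hid the protector in the last picture); no verdict came back.

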